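Set the cup plate under the spout and wedge its front up

ROBOT

A 6-joint arm with a two-finger parallel gripper is mounted at the origin on the work surface. World frame = base frame: x ahead of the robot, y to its left, z up, the work surface at z = 0. Lengths are in m, angles in rad, forces in N, time in s.
With the tool pointing down it reaches from about 0.275 to 1 m from the base axis. Payload 8.4 kg.
Tool frame: the origin (TCP) lies on the centre line of the jaws, within the pads' length; the fingertips stand 17 mm ahead of it and the grasp point (between the pads) lies 2 mm behind it (bot.tcp_to_tips is the z of the fingertips in the tool frame, in m); z points along the fingers, y is the line along which they close (so a half turn about z gives the same grasp; the last joint's range is limited). The gripper opens to 85 mm and grips with 20 to 120 N. Pads are 22 mm wide; open, the fingers measure 114 mm over their backs; the gripper's body (76 mm by 85 mm) begins 54 mm behind the grasp point. The pads swing forward as they close: fully open they stand 13 mm farther back than shut.
Start: joints at [1.111, 0.353, 1.633, -0, 1.155, -0.002], TCP at [0.276, 0.561, 0.248] pointing down, gripper open.
Joint ranges: [-2.63, 2.63], [-0.92, 2.1], [0.06, 2.66], [-1.3, 4.44], [0, 2.69], [-3.02, 3.02]. Speed limits (rad/s): [2.22, 2.22, 2.79, 3.14, 3.14, 3.14].

INTERFACE

Orientations are given as a unit quaternion [x, y, z, w].
In Python, from workcell import bot, hand, kinematics, get_obs, vision, hand_in gives the robot as it stands. The module is installed in compiled form; this text tells all that it offers. Calls block until the motion is done:
- bot.reach(position, orientation): joint-space move of the TCP to a pose.
- bot.servo_line(position, ori=None, velocity=0.15): straight line of the TCP; ori=None keeps the orientation; velocity is the mean speed in m/s.
- bot.goto_joints(angles): joint-space move.
- hand.move_gripper(opening, strength=None): finger opening in m; strength is the grip in N (None keeps the last); returns when the fingers have stopped.
- bot.dwell(seconds).
- kinematics.solve_ik(position, orientation): joint angles nearest the present ones, or None.
- get_obs(): the state.
- vision.read_camera(name): name is "scene" or "top"; returns a dict with "frame" (420x560x3 uint8, red, green, blue), "intrinsics" (3x3 intrinsics, pixels), "dist" ([k1, k2, p1, p2, k3] as OpenCV has them; the pictures are not rectified), "view" (4x4, takes a point from world to camera coordinates). Camera axes: x right, y down, z forward; pixel columns grow to the right and rows downward; lengths in m; the calibration is good to about 2 mm. A picture is of the moment at which its call begins. There is no depth.
A pose or a line that the arm cannot do raises bot.IKError and nothing moves.
- hand_in(): hands the job in; it is judged then, once.
The state is a dict: "time_s": time; "joint_pos": joint angles; "joint_vel": joint speeds; "joint_efforts": joint torques, N m; "position": TCP position; "orientation": TCP orientation; "wrist_force": force on the tool from outside, world axes, zero at the start; "ft_torque": the same for the moment, N m; "gripper_width": finger opening in m; "grip_force": force on a finger pad.
Only numpy, scipy, OpenCV 4.12 (cv2) and the standard library are available. Lean on these libraries where they do the work, as an engineer would, in place of code of your own. Each camera call takes 0.05 s, during which the arm holds its last target. There are 200 camera calls.

TASK

First slide the brewing stand's cup carriage sideways until the dot in the ring on the cup plate is right under the tip of the fixed spout, the plate still down on its feet. Then fetch the beech wedge, lay it flat on the steel deck and push it thin end first under the middle of the plate's front edge until the front feet just lift off the deck, about 5 mm. Finish while holding the wedge in place, the wedge alone carrying the front and the dot still under the spout; leave the two cups and the plain block alone.

Things in the scene. Friction and masses are not known exactly. Their poses are not given: they have to be found in the camera images.
- base: Fixed flat steel deck of the brewing stand, 290 x 320 x 10 mm. Origin on the counter; x points from its open front (nearest the robot) to its back, y to the left, z up. It spans x -150 to +140 mm, y -160 to +160 mm; its top is at z = 10 mm. The carriage slides along this y.
- plate: Aluminium cup plate, 120 x 120 x 6 mm, about 0.7 kg, hinged along its back edge on the carriage; the front tips up freely. Origin mid-hinge, 22 mm above the counter; when down its axes are the deck's and it reaches 120 mm to -x. Two front feet (12 mm wide, at y = -50 and +50 mm) then stand on the deck; between them is a gap 8 mm high, clear to 70 mm behind the front edge.
- lip (a point): Middle of the plate's front edge, on the axis of the 8 mm round steel bar (120 mm long) that forms it. With the plate down it is 22 mm above the counter, the bar's underside 8 mm above the deck. It rises as the front lifts. The wedge goes in under this point, along the deck's +x.
- mark (a point): Black dot in the middle of a black ring (56 mm diameter) on top of the plate, 60 mm behind the front edge. It moves with the carriage.
- spout_tip (a point): Tip of the fixed steel water spout, a gooseneck of 14 mm pipe from a post at the back of the deck; the tip points straight down 75 mm above the plate. The pipe's top is 167 mm above the counter; stay above or in front of it.
- handle (a point): Upright black handle of the carriage, a round post 18 mm thick, 85 mm right (-y) of the mark and 30 mm behind the plate's front edge. The point is on its axis, 66 mm above the counter; the post spans 28 to 86 mm. Push or grip it: the carriage moves only along the deck's y, stays where left (3 N friction), starts 25 to 105 mm right of its place, and travels past it.
- wedge_heel (a point): Loose beech wedge, 110 x 30 mm, 70 g, flat on the counter left or right of the deck, thin end roughly away from the robot. Its heel, to grip, is a block 30 x 30 mm, 34 mm high. The point is the heel's centre, 17 mm above the underside; +x points to the thin end, 95 mm away; z up.
- wedge_tip (a point): Middle of the wedge's thin end, at its underside. The top of the nose slopes straight from 2 mm high here to 22 mm at the heel, 80 mm back. On the deck the nose touches the plate's front edge about 24 mm in; from there each 4 mm of push lifts it about 1 mm. Pushing takes about 3 to 8 N.
- block: Plain beech block, 110 x 30 x 22 mm, lying on the counter on the other side of the deck. Leave it. Origin under its centre.
- cup_a: Brown cup upside down, 92 mm diameter, 69 mm high, left of the deck. Leave it. Origin under its centre.
- cup_b: Brown cup upside down, the same, right of the deck. Leave it. Origin under its centre.
There are look-alikes about, which are no part of the job. What is shaped like the block but blue or orange is not meant. What is shaped like the part that bears wedge_heel but purple is not meant.

How it is judged:
By the outcome, as a careful person would: the job done as asked, in the order asked, and still so for the second after the job is handed in, while the arm keeps its last pose, push and grip.
It also fails if it takes over 67 s, if anything falls off the work surface, if the arm or the gripper's body presses on something with over 40 N, if the wrist force passes 120 N, or if a joint passes its speed limit or range.

## Working session

There is one attempt and no reset: what is moved stays moved. The work goes in short steps, each a Python script; the robot and the scene stay as the last script left them, time stands still between calls to the robot, and variables do not carry over. Pictures are saved under pics/ and viewed, at most 10 in all, crops included, and the job is handed in when it is done.

```bash
mkdir -p pics
cat > h.py <<'E'
import numpy as np, cv2
from workcell import bot, hand, kinematics, get_obs, vision, hand_in
from scipy.spatial.transform import Rotation as R
def cam(n): return vision.read_camera(n)
def save(c,f): cv2.imwrite('pics/'+f,c['frame'][:,:,::-1])
def ray(c,uv):
    p=cv2.undistortPoints(np.array([[uv]],float),c['intrinsics'],np.array(c['dist']))[0,0]
    V=np.array(c['view']);Rm=V[:3,:3];o=-Rm.T@V[:3,3]
    return o,Rm.T@np.array([p[0],p[1],1.])
def onz(c,uv,z):
    o,d=ray(c,uv); return o+d*(z-o[2])/d[2]
def tri(c1,u1,c2,u2):
    o1,d1=ray(c1,u1);o2,d2=ray(c2,u2)
    s=np.linalg.lstsq(np.c_[d1,-d2],o2-o1,rcond=None)[0]
    a=o1+d1*s[0];b=o2+d2*s[1]; return (a+b)/2,np.linalg.norm(a-b)
def proj(c,P):
    V=np.array(c['view']);return cv2.projectPoints(np.atleast_2d(P).astype(float),cv2.Rodrigues(V[:3,:3])[0],V[:3,3],c['intrinsics'],np.array(c['dist']))[0][:,0]
def down(yaw): # tool z down, tool y along world direction (yaw+90deg)
    return (R.from_euler('z',yaw)*R.from_euler('x',np.pi)).as_quat()
E
python3 - <<'E'
from h import *
for n in("scene","top"):
    c=cam(n);save(c,n+'0.png');V=np.array(c['view']);print(n,-V[:3,:3].T@V[:3,3],V[2,:3],c['intrinsics'][0],c['dist'])
o=get_obs();print(o)
E
```

```text
scene [ 1.26623343 -0.27391241  1.040681  ] [-0.60529493  0.26128173 -0.75189753] [513.24964302   0.         287.5902887 ] [0.06209687 0.         0.         0.         0.        ]
top [0.45754319 0.04603512 1.42885347] [ 0.05336927  0.02143146 -0.99834484] [444.43014634   0.         273.11337127] [-0.00661954  0.          0.          0.          0.        ]
{'time_s': 0.1, 'joint_pos': array([ 1.11062583e+00,  3.53591396e-01,  1.63405732e+00,  2.07880274e-05,
        1.15524216e+00, -2.37149024e-03]), 'joint_vel': array([-8.40213265e-04, -1.77371423e-03, -1.20985509e-03, -9.67447819e-05,
        8.55400870e-05, -5.58258510e-04]), 'joint_efforts': array([-5.42073633e-05, -6.06361270e+01, -3.42818606e+01,  6.13006137e-05,
        4.08970169e-03,  2.02292216e-05]), 'position': array([0.27602658, 0.56027722, 0.24762999]), 'orientation': array([ 2.26909915e-01,  9.73915535e-01, -6.29652899e-04, -1.58040171e-04]), 'wrist_force': array([-0.05077774,  0.80999724, -1.01925848]), 'ft_torque': array([-0.03696482,  0.00275722, -0.07306952]), 'grip_force': 0.0, 'gripper_width': 0.08540490843265242}
```

View pics/scene0.png

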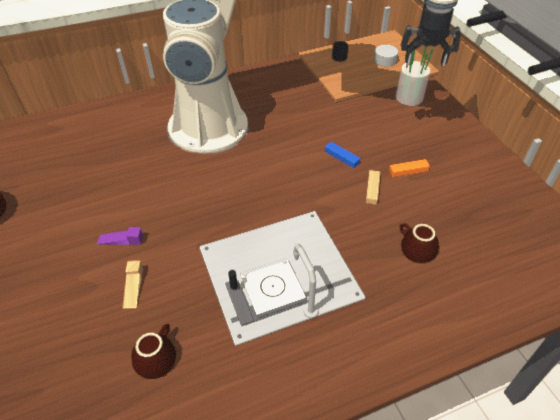

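View pics/top0.png

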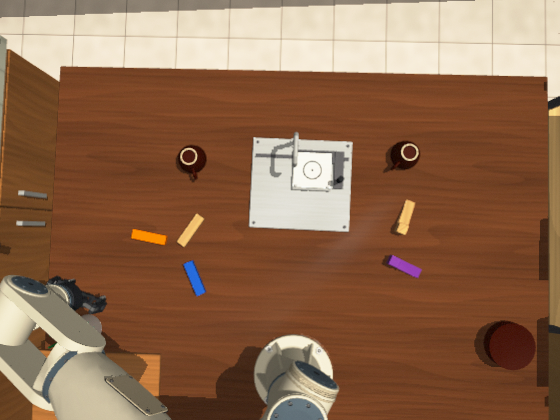

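Run:
```python
from h import *
s=cam("scene");t=cam("top")
a=cv2.resize(s['frame'][205:340,195:365],None,fx=4.6,fy=4.4,interpolation=cv2.INTER_CUBIC)
cv2.imwrite('pics/zs.png',a[:,:,::-1])
b=cv2.resize(t['frame'][125:240,240:425],None,fx=4.3,fy=4.3,interpolation=cv2.INTER_CUBIC)
cv2.imwrite('pics/zt.png',b[:,:,::-1])
for n,c in(("s",s),("t",t)):
    hsv=cv2.cvtColor(c['frame'],cv2.COLOR_RGB2HSV)
    m=cv2.inRange(hsv,(0,0,120),(180,40,255))
    m=cv2.morphologyEx(m,cv2.MORPH_CLOSE,np.ones((9,9)))
    roi=np.zeros_like(m); 
    if n=="s": roi[205:340,195:370]=1
    else: roi[128:240,240:362]=1
    k=max(cv2.findContours(m*roi,cv2.RETR_EXTERNAL,cv2.CHAIN_APPROX_NONE)[0],key=cv2.contourArea)
    h=cv2.convexHull(k); q=cv2.approxPolyDP(h,6,True)[:,0].astype(float)
    P=np.array([onz(c,u,.01) for u in q]);print(n,q.tolist());print(P.round(4))
    # wedge
    w=cv2.inRange(hsv,(12,70,130),(28,200,255)); roi=np.zeros_like(w)
    if n=="s": roi[255:315,110:150]=1
    else: roi[190:245,385:425]=1
    k=max(cv2.findContours(w*roi,cv2.RETR_EXTERNAL,cv2.CHAIN_APPROX_NONE)[0],key=cv2.contourArea)
    print("wedge",cv2.contourArea(k),cv2.minAreaRect(k)); bx=cv2.boxPoints(cv2.minAreaRect(k))
    print(np.array([np.r_[u,onz(c,u,0.0)[:2],onz(c,u,.034)[:2]] for u in bx]).round(4))
```

```text
s [[314.0, 211.0], [365.0, 297.0], [233.0, 339.0], [200.0, 246.0]]
[[ 0.4612  0.1505  0.01  ]
 [ 0.749   0.1467  0.01  ]
 [ 0.7298 -0.1706  0.01  ]
 [ 0.4557 -0.1636  0.01  ]]
wedge 682.0 ((131.64181518554688, 284.51214599609375), (16.22621726989746, 50.27280807495117), 4.899092674255371)
[[ 1.214117e+02  3.088639e+02  5.521000e-01 -3.794000e-01  5.754000e-01
  -3.760000e-01]
 [ 1.257050e+02  2.587747e+02  4.143000e-01 -3.424000e-01  4.422000e-01
  -3.402000e-01]
 [ 1.418720e+02  2.601604e+02  4.341000e-01 -3.069000e-01  4.613000e-01
  -3.058000e-01]
 [ 1.375786e+02  3.102496e+02  5.703000e-01 -3.465000e-01  5.930000e-01
  -3.441000e-01]]
t [[253.0, 138.0], [297.0, 133.0], [351.0, 142.0], [348.0, 230.0], [249.0, 226.0]]
[[ 0.7446  0.1476  0.01  ]
 [ 0.7644  0.0062  0.01  ]
 [ 0.7396 -0.1678  0.01  ]
 [ 0.4572 -0.1639  0.01  ]
 [ 0.4607  0.1514  0.01  ]]
wedge 348.0 ((405.800048828125, 216.6000213623047), (12.016654014587402, 34.78504943847656), 18.43494987487793)
[[ 3.946000e+02  2.312000e+02  4.577000e-01 -3.138000e-01  4.577000e-01
  -3.052000e-01]
 [ 4.056000e+02  1.982000e+02  5.643000e-01 -3.473000e-01  5.618000e-01
  -3.380000e-01]
 [ 4.170001e+02  2.020000e+02  5.531000e-01 -3.838000e-01  5.508000e-01
  -3.736000e-01]
 [ 4.060001e+02  2.350000e+02  4.466000e-01 -3.502000e-01  4.469000e-01
  -3.408000e-01]]
```

View pics/zs.png

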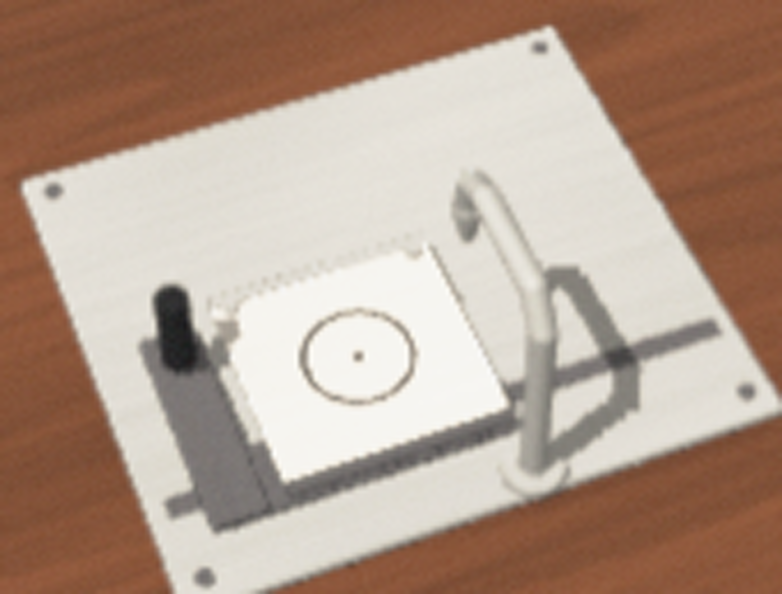

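View pics/zt.png

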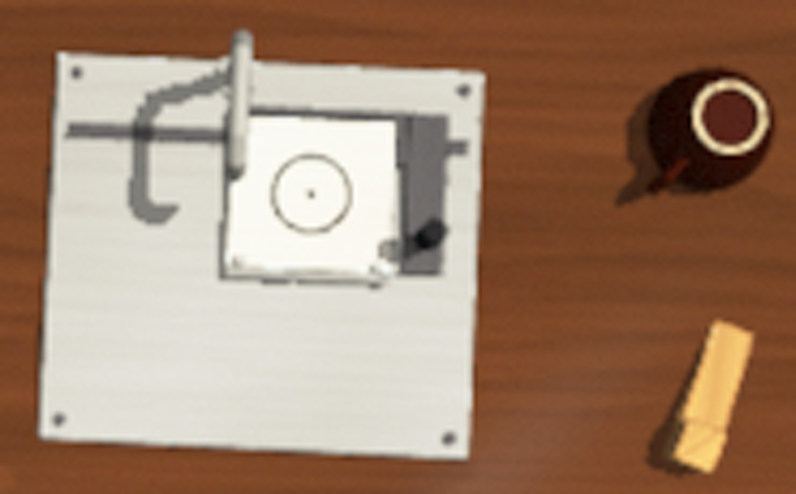

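Run:
```python
from h import *
s=cam("scene");t=cam("top")
def zs(x,y): return (195+(x+.5)/4.6-.5,205+(y+.5)/4.4-.5)
def zt(x,y): return (240+(x+.5)/4.3-.5,125+(y+.5)/4.3-.5)
ms,mt=zs(358,356),zt(311,194)
print("mark",onz(s,ms,.025),onz(t,mt,.025),tri(s,ms,t,mt))
for p in((467,240),(464,232)):print("spout s",onz(s,zs(*p),.1))
print("spout t front end",onz(t,zt(235,176),.1),onz(t,zt(238,130),.16),onz(t,zt(241,50),.14))
print("spout base s",onz(s,zs(537,478),.012))
print("handle top",onz(s,zs(172,296),.086),onz(t,zt(432,232),.086))
h=onz(t,zt(699,445),.034);w=onz(t,zt(736,326),.002);print("wedge",h,w,np.linalg.norm((h-w)[:2]))
sc=lambda n:[(onz(s,zs(*a),.01)[:2].round(4),onz(t,zt(*b),.01)[:2].round(4)) for a,b in n]
print("screws",sc([((540,48),(58,420)),((54,191),(448,439)),((747,391),(76,72)),((205,577),(463,90))]))
b=cv2.resize(s['frame'][250:320,105:160],None,fx=8,fy=8,interpolation=cv2.INTER_CUBIC)
```

```text
mark [ 0.64512027 -0.04331059  0.025     ] [ 0.6446862  -0.04379369  0.025     ] (array([ 0.64483417, -0.04352853,  0.0247164 ]), np.float64(0.000607905960956382))
spout s [0.64684548 0.01506206 0.1       ]
spout s [0.64164431 0.01573947 0.1       ]
spout t front end [0.64592722 0.01435299 0.1       ] [0.66840525 0.0146024  0.16      ] [0.72662572 0.01351926 0.14      ]
spout base s [0.7402939  0.01317103 0.012     ]
handle top [ 0.61357892 -0.12698079  0.086     ] [ 0.61192841 -0.12558402  0.086     ]
wedge [ 0.46801298 -0.32859909  0.034     ] [ 0.5574652  -0.36338067  0.002     ] 0.0959763447564012
screws [(array([0.4736, 0.1389]), array([0.4729, 0.1387])), (array([ 0.468 , -0.1509]), array([ 0.4673, -0.1503])), (array([0.7333, 0.1342]), array([0.734 , 0.1334])), (array([ 0.7278, -0.1557]), array([ 0.7278, -0.1562]))]
```

Run:
```python
from h import *
yaw=-.0198; g=np.array([.6131,-.128,.062])
best=None
for k in(0,np.pi):
    q=kinematics.solve_ik(g,down(yaw+k)); print(k,None if q is None else np.round(q,2))
    if q is not None and (best is None or abs(q[5])<abs(best[1][5])): best=(yaw+k,q)
y=best[0]
hand.move_gripper(.06,25)
bot.reach(g+[0,0,.16],down(y)); bot.servo_line(g,velocity=.12)
hand.move_gripper(0.0,25); o=get_obs();print(o['gripper_width'],o['position'],o['wrist_force'],o['time_s'])
bot.servo_line([.6133+.0,-.0696,.062],velocity=.04)
bot.dwell(.3);o=get_obs();print(o['position'],o['wrist_force'],o['time_s'])
s=cam("scene");t=cam("top")
a=cv2.resize(s['frame'][205:340,195:365],None,fx=4.6,fy=4.4,interpolation=cv2.INTER_CUBIC)
cv2.imwrite('pics/zs2.png',a[:,:,::-1])
a=cv2.resize(s['frame'][250:320,105:160],(400,509),interpolation=cv2.INTER_CUBIC)
b=cv2.resize(t['frame'][190:245,385:428],(398,509),interpolation=cv2.INTER_CUBIC)
cv2.imwrite('pics/wz.png',np.hstack([a,b])[:,:,::-1])
```

```text
0 [-0.21  0.57  1.76 -0.    0.81  1.38]
3.141592653589793 [-0.21  0.57  1.76  0.    0.81 -1.76]
0.01725938648826414 [ 0.6133003  -0.12797719  0.06242265] [-0.42631264  0.3925353   4.58533546] 5.3167
[ 0.61440962 -0.06937551  0.06242628] [ 5.06621155 -1.07953525  5.83014721] 7.225
```

View pics/zs2.png

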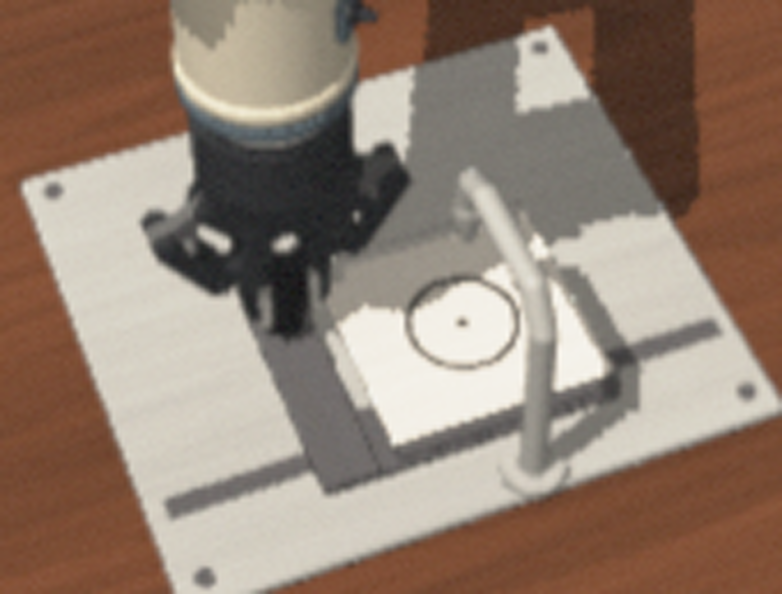

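View pics/wz.png

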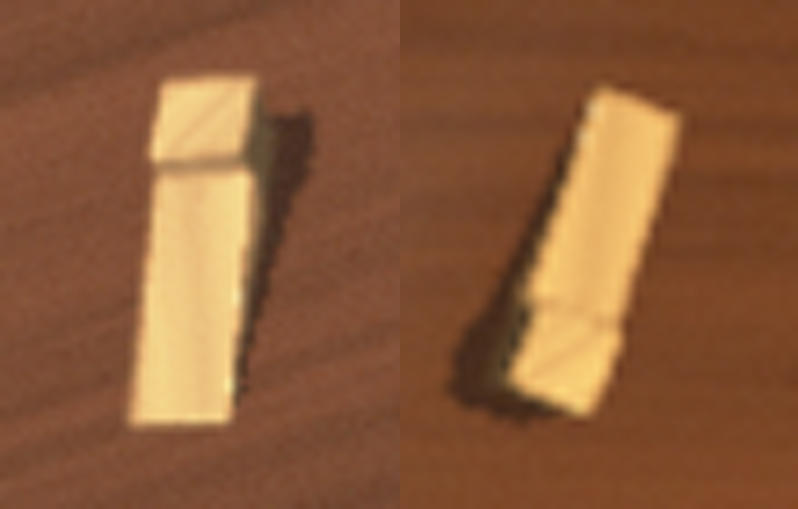

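Run:
```python
from h import *
s=cam("scene");t=cam("top")
def zs(x,y): return (195+(x+.5)/4.6-.5,205+(y+.5)/4.4-.5)
m=onz(s,zs(462,322),.025);print("mark",m,"spout",[onz(s,zs(467,y),.1) for y in(236,240)])
sx=400/55;sy=509/70;S=lambda x,y:(105+(x+.5)/sx-.5,250+(y+.5)/sy-.5)
tx=398/43;ty=509/55;T=lambda x,y:(385+(x-400+.5)/tx-.5,190+(y+.5)/ty-.5)
h=onz(s,S(204,119),.034);w=onz(s,S(182,422),.002);print(h,w,np.linalg.norm((h-w)[:2]),np.arctan2(*(w-h)[1::-1]))
e=onz(s,S(132,422),.002)-onz(s,S(232,422),.002);print('end',e,np.arctan2(-e[0],e[1]) )
h=onz(t,T(565,356),.034);w=onz(t,T(640,104),.002);print(h,w,np.linalg.norm((h-w)[:2]),np.arctan2(*(w-h)[1::-1]))
f=cv2.cvtColor(t['frame'],cv2.COLOR_RGB2GRAY)
b=cv2.resize(t['frame'][125:240,240:425],None,fx=4.3,fy=4.3,interpolation=cv2.INTER_CUBIC)
```

```text
mark [0.64601679 0.01393122 0.025     ] spout [array([0.64453574, 0.01607825, 0.1       ]), array([0.64684548, 0.01506206, 0.1       ])]
[ 0.46945914 -0.32945764  0.034     ] [ 0.5575176  -0.36154976  0.002     ] 0.09372404599314237 -0.3494815742100864
end [-0.01241381 -0.02862998  0.        ] 2.732464714666976
[ 0.46829012 -0.3292355   0.034     ] [ 0.55628    -0.36245489  0.002     ] 0.0940518282447342 -0.36099256401819346
```

Run:
```python
from h import *
p=get_obs()['position'].copy()
bot.servo_line([.6133,-.0689,.062],velocity=.02); print(get_obs()['position'])
hand.move_gripper(.05); p=get_obs()['position']
bot.servo_line([p[0],p[1],.2],velocity=.2)
w=np.array([.4688,-.329,.024]);q=down(-.355)
bot.reach(w+[0,0,.13],q)
hand.move_gripper(.06)
s=cam("scene");t=cam("top");save(s,'s3.png')
for n,c,z in(("s",s,0),("t",t,0)):
    P=np.array([.6456,.0148,.025]);u=proj(c,P)[0];x0,y0=(u+.5).astype(int)
    g=cv2.cvtColor(c['frame'],cv2.COLOR_RGB2GRAY)[y0-5:y0+6,x0-5:x0+6].astype(float)
    d=np.clip(np.percentile(g,60)-g-15,0,None);yy,xx=np.mgrid[-5:6,-5:6]
    print(n,u,g.min(),np.percentile(g,60),onz(c,(x0+(d*xx).sum()/d.sum(),y0+(d*yy).sum()/d.sum()),.025) if d.sum() else None)
bot.servo_line(w,velocity=.1)
hand.move_gripper(0,40);bot.dwell(.2);o=get_obs();print(o['gripper_width'],o['position'],o['wrist_force'],o['time_s'])
b=cv2.resize(t['frame'][125:240,240:425],None,fx=4.3,fy=4.3,interpolation=cv2.INTER_CUBIC)
a=cv2.resize(s['frame'][205:340,195:365],None,fx=4.6,fy=3.66,interpolation=cv2.INTER_CUBIC)
cv2.imwrite('pics/z3.png',cv2.resize(np.vstack([a[:, :780],cv2.resize(b,(780,485))]),(600,600))[:,:,::-1])
```

```text
[ 0.61441515 -0.06878216  0.06243058]
s [295.30924316 277.53928738] 145.0 240.0 [0.6458766  0.01489865 0.025     ]
t [293.47133447 168.95741731] 83.0 248.0 [0.65686898 0.01379104 0.025     ]
0.029725573250563075 [ 0.46912363 -0.32923099  0.02458722] [-0.65205435  0.59542433  5.63618964] 12.475
```

Run:
```python
from h import *
yaw=-.0198;q=down(yaw);ex=np.array([np.cos(yaw),np.sin(yaw),0])
mark=np.array([.6457,.0149,0]);lip=mark-.06*ex
st=lip-.107*ex
print("lip",lip,"start",st)
p=get_obs()['position']
bot.servo_line([p[0],p[1],.14],velocity=.15); print(get_obs()['wrist_force'],get_obs()['gripper_width'])
bot.reach(st+[0,0,.14],q)
bot.servo_line(st+[0,0,.05],velocity=.1);print(get_obs()['wrist_force'])
for z in(.040,.037,.0355,.0345,.034):
    bot.servo_line(st+[0,0,z],velocity=.04);o=get_obs();print(z,o['position'],o['wrist_force'].round(2),round(o['time_s'],2))
    if o['wrist_force'][2]>6: break
save(cam("scene"),'s4.png');t=cam("top");save(t,'t4.png')
s=cam("scene");a=cv2.resize(s['frame'][195:340,185:365],None,fx=4.1,fy=4.1,interpolation=cv2.INTER_CUBIC)
cv2.imwrite('pics/z4.png',a[:,:,::-1])
```

```text
lip [0.58571176 0.01608792 0.        ] start [0.47873273 0.01820638 0.        ]
[-0.39371958 -0.23982602 -0.53579827] 0.029748627456726077
[ 0.42430998 -0.0858944  -0.46502843]
0.04 [0.47851086 0.01821958 0.03979237] [0.64 0.2  0.09] 16.16
0.037 [0.47864306 0.01818265 0.03685932] [ 0.   -0.51 -1.23] 16.41
0.0355 [0.47870877 0.01821439 0.0354561 ] [-0.27  0.34 -0.72] 16.66
0.0345 [0.47887434 0.01822506 0.03457587] [ 0.39 -0.15  0.02] 16.91
0.034 [0.47886535 0.01821681 0.03453921] [-1.88  0.36 10.38] 17.16
```

View pics/z4.png

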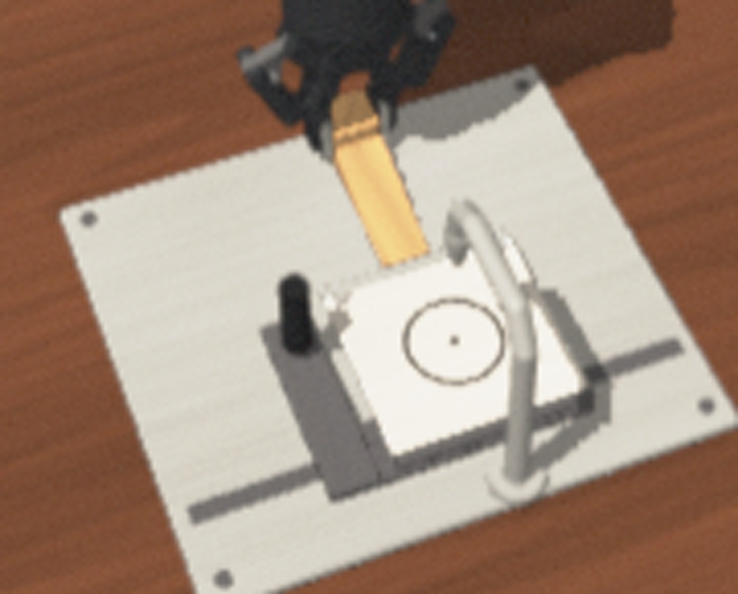

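Run:
```python
from h import *
yaw=-.0198;ex=np.array([np.cos(yaw),np.sin(yaw),0]);ey=np.array([-ex[1],ex[0],0])
lip=np.array([.5857,.0161,0])
s=cam("scene")
Z=lambda x,y:(185+(x+.5)/4.1-.5,195+(y+.5)/4.1-.5)
T=onz(s,Z(409,258),.011)
print("tip local",(T-lip)@ex,(T-lip)@ey, "end corners",[(((onz(s,Z(*c),.011)-lip)@ex).round(4),((onz(s,Z(*c),.011)-lip)@ey).round(4)) for c in((388,266),(430,250))])
st=lip-.107*ex
def go(d,v=.03):
    bot.servo_line(st+d*ex+[0,0,.0343],velocity=v);o=get_obs()
    f=o['wrist_force'];print(round(d,3),round((o['position']-lip)@ex,4),round((o['position']-lip)@ey,4),round(o['position'][2],4),(f@ex).round(2),f.round(1)[1:],o['gripper_width'].round(4),round(o['time_s'],1))
go(.0);go(.015);go(.026)
for d in np.arange(.030,.0421,.002): go(d,.02)
```

```text
tip local -0.01330659208773613 0.0012382226884205224 end corners [(np.float64(-0.0125), np.float64(-0.0127)), (np.float64(-0.0141), np.float64(0.0152))]Traceback (most recent call last):
  File "<stdin>", line 12, in <module>
  File "<stdin>", line 11, in go
AttributeError: 'float' object has no attribute 'round'
```

```bash
cat > p.py <<'E'
from h import *
yaw=-.0198;ex=np.array([np.cos(yaw),np.sin(yaw),0]);ey=np.array([-ex[1],ex[0],0])
lip=np.array([.5857,.0161,0])
st=lip-.107*ex
def go(d,v=.03):
    bot.servo_line(st+d*ex-.0008*ey*min(1,d/.01)+[0,0,.0343],velocity=v);o=get_obs()
    f=o['wrist_force'];print(np.round([d,(o['position']-lip)@ex,(o['position']-lip)@ey,o['position'][2],f@ex,f[1],f[2],o['gripper_width'],o['time_s']],4))
E
python3 - <<'E'
from p import *
go(.0);go(.015);go(.026)
for d in np.arange(.030,.0421,.002): go(d,.02)
E
```

```text
[ 0.     -0.1069  0.      0.0345 -0.9222  0.6064  5.9389  0.029  17.8583]
[ 1.50000e-02 -9.32000e-02 -8.00000e-04  3.43000e-02 -3.70180e+00
 -6.08700e-01  7.84750e+00  2.93000e-02  1.85083e+01]
[ 2.6000e-02 -8.1100e-02 -8.0000e-04  3.4300e-02 -1.1926e+00  3.1590e-01
  4.1095e+00  2.9100e-02  1.9025e+01]
[ 3.00000e-02 -8.09000e-02 -8.00000e-04  3.42000e-02 -1.50873e+01
  9.56300e-01  2.07403e+01  2.93000e-02  1.93750e+01]
[ 3.2000e-02 -7.7800e-02 -8.0000e-04  3.4200e-02 -5.9803e+00 -3.9890e-01
  8.2561e+00  2.9600e-02  1.9625e+01]
[ 3.40000e-02 -7.54000e-02 -9.00000e-04  3.42000e-02 -8.95080e+00
  9.94000e-02  1.42651e+01  2.91000e-02  1.98750e+01]
[ 3.60000e-02 -7.44000e-02 -9.00000e-04  3.42000e-02 -1.22416e+01
  1.67300e-01  1.65633e+01  2.93000e-02  2.01250e+01]
[ 3.80000e-02 -7.10000e-02 -9.00000e-04  3.42000e-02 -8.21000e+00
 -8.27600e-01  1.16901e+01  2.95000e-02  2.03750e+01]
[ 4.00000e-02 -7.03000e-02 -9.00000e-04  3.42000e-02 -1.24097e+01
 -6.40000e-02  1.70476e+01  2.95000e-02  2.06250e+01]
[ 4.20000e-02 -6.88000e-02 -9.00000e-04  3.42000e-02 -1.36321e+01
 -5.34500e-01  1.98226e+01  2.95000e-02  2.08750e+01]
```

```bash
sed -i 's/,.0343\]/,Z]/; s/^lip=/Z=.0346\nlip=/' p.py
python3 - <<'E'
from p import *
go(.042,.02);bot.dwell(.2);go(.042);go(.044,.02);bot.dwell(.3);go(.044)
s=cam("scene");a=cv2.resize(s['frame'][225:305,240:340],None,fx=7.5,fy=7.5,interpolation=cv2.INTER_CUBIC)
cv2.imwrite('pics/z5.png',a[:,:,::-1])
E
```

```text
[ 4.20000e-02 -6.87000e-02 -9.00000e-04  3.42000e-02 -1.32793e+01
  4.36200e-01  1.52889e+01  2.91000e-02  2.11250e+01]
[ 4.20000e-02 -6.87000e-02 -9.00000e-04  3.42000e-02 -1.23126e+01
  6.98700e-01  1.45456e+01  2.91000e-02  2.15750e+01]
[ 4.40000e-02 -6.87000e-02 -9.00000e-04  3.42000e-02 -2.10070e+01
  6.63400e-01  2.37316e+01  2.94000e-02  2.18250e+01]
[ 4.40000e-02 -6.87000e-02 -9.00000e-04  3.42000e-02 -2.01486e+01
  1.89170e+00  2.43612e+01  2.92000e-02  2.23750e+01]
```

View pics/z5.png

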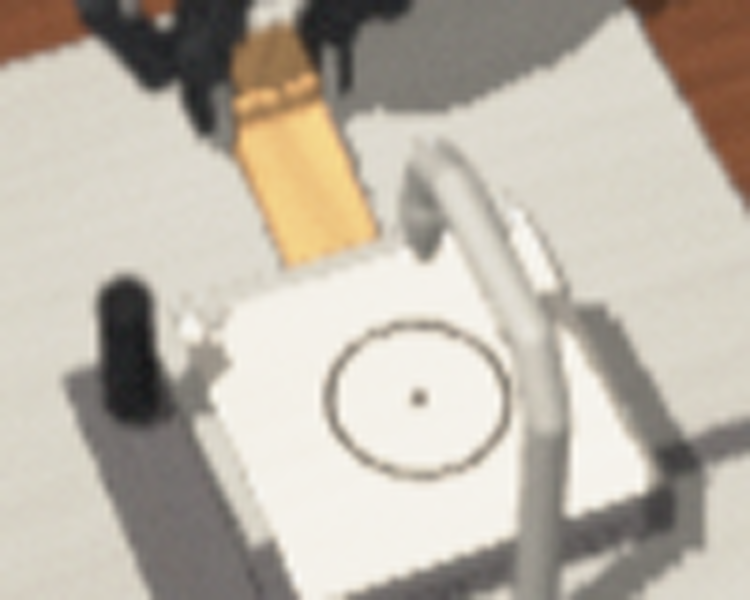

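```bash
cat > q.py <<'E'
from h import *
yaw=-.0198;ex=np.array([np.cos(yaw),np.sin(yaw),0]);ey=np.array([-ex[1],ex[0],0])
lip=np.array([.5857,.0161,0])
def step(x,z,v=.02):
    bot.servo_line(lip+x*ex-.0008*ey+[0,0,z],velocity=v);bot.dwell(.1);o=get_obs();f=o['wrist_force']
    X=(o['position']-lip)@ex
    print(np.round([x*1e3,z*1e3,X*1e3,(o['position']-lip)@ey*1e3,o['position'][2]*1e3,f@ex,f[1],f[2],o['time_s']],2).tolist())
    return X,f@ex,f[2],o['position'][2]
E
python3 - <<'E'
from q import *
z=.0346
for i in range(5):
    X,fx,fz,pz=step(-.063,z)
    if fz<5: break
    z+=min(.0004,(fz-3)/25e3)
print(z)
E
```

```text
[-63.0, 34.6, -68.66, -0.91, 34.18, -19.15, 0.71, 23.96, 22.78]
[-63.0, 35.0, -67.96, -0.92, 34.18, -15.03, 0.51, 13.47, 23.12]
[-63.0, 35.4, -66.97, -0.93, 34.23, -9.8, -0.0, 3.8, 23.48]
0.035399999999999994
```

Run:
```python
from q import *
x,z=-.063,.0354
for i in range(30):
    x+=.0015
    X,fx,fz,pz=step(x,z)
    z+=np.clip((fz-3)/25e3,-.0003,.0004)
    if X>-.0545 or -fx>30: break
print(x,z)
s=cam("scene");a=cv2.resize(s['frame'][225:305,240:340],None,fx=7.5,fy=7.5,interpolation=cv2.INTER_CUBIC)
cv2.imwrite('pics/z6.png',a[:,:,::-1])
```

```text
[-61.5, 35.4, -66.91, -0.95, 34.21, -14.99, 0.67, 10.52, 23.82]
[-60.0, 35.7, -63.58, -0.94, 34.26, -7.52, 1.39, -1.45, 24.18]
[-58.5, 35.52, -63.53, -0.93, 34.22, -13.67, 0.41, 7.26, 24.52]
[-57.0, 35.69, -60.56, -0.96, 34.24, -7.0, 0.36, -1.11, 24.88]
[-55.5, 35.53, -60.49, -0.94, 34.22, -13.47, 0.92, 6.94, 25.22]
[-54.0, 35.69, -57.48, -0.94, 34.26, -6.8, 0.91, -1.71, 25.58]
[-52.5, 35.5, -57.44, -0.93, 34.22, -13.71, 0.41, 7.24, 25.92]
[-51.0, 35.67, -54.44, -0.93, 34.24, -6.57, 0.63, -1.84, 26.28]
-0.05099999999999999 0.03547427281004273
```

View pics/z6.png

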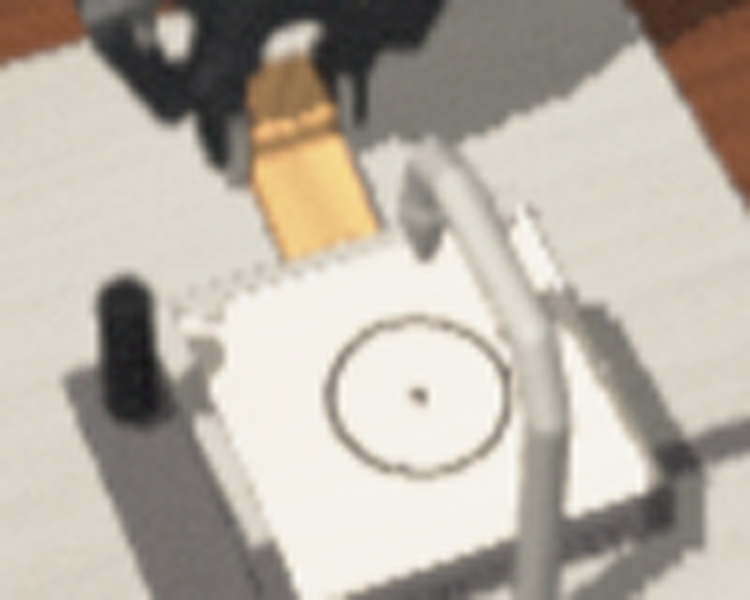

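Run:
```python
from q import *
x,z=-.051,.0355
for i in range(12):
    x+=.001
    X,fx,fz,pz=step(x,z)
    z+=np.clip((fz-3)/25e3,-.0003,.0004)
    if X>-.0518 or -fx>30: break
# relax the push, keep light downward hold
for i in range(5):
    x-=.0006; 
    X,fx,fz,pz=step(x,z)
    z+=np.clip((fz-3)/25e3,-.0003,.0003)
    if -fx<6 and 1<fz<6: break
bot.dwell(.5);X,fx,fz,pz=step(x,z);print(x,z)
s=cam("scene");a=cv2.resize(s['frame'][225:305,240:340],None,fx=7.5,fy=7.5,interpolation=cv2.INTER_CUBIC)
cv2.imwrite('pics/z7.png',a[:,:,::-1])
```

```text
[-50.0, 35.5, -54.44, -0.93, 34.21, -11.54, 0.84, 5.44, 26.68]
[-49.0, 35.6, -52.95, -0.95, 34.24, -9.48, 1.14, 1.8, 27.02]
[-48.0, 35.55, -52.89, -0.94, 34.22, -13.54, 0.51, 6.72, 27.38]
[-47.0, 35.7, -50.31, -0.92, 34.25, -7.14, -0.08, -2.49, 27.72]
[-47.6, 35.48, -50.32, -0.93, 34.25, -5.8, -0.35, -1.3, 28.08]
[-48.2, 35.31, -50.33, -0.93, 34.25, -5.46, -0.02, -4.37, 28.42]
[-48.8, 35.01, -50.33, -0.92, 34.26, -4.72, -0.31, -3.52, 28.78]
[-49.4, 34.75, -50.36, -0.92, 34.27, -4.28, -0.76, -3.46, 29.12]
[-50.0, 34.49, -50.39, -0.91, 34.29, -5.66, -1.35, -4.61, 29.48]
[-50.0, 34.19, -50.35, -0.87, 34.26, -5.96, -1.66, 0.19, 30.32]
-0.05000000000000001 0.034192872324764104
```

View pics/z7.png

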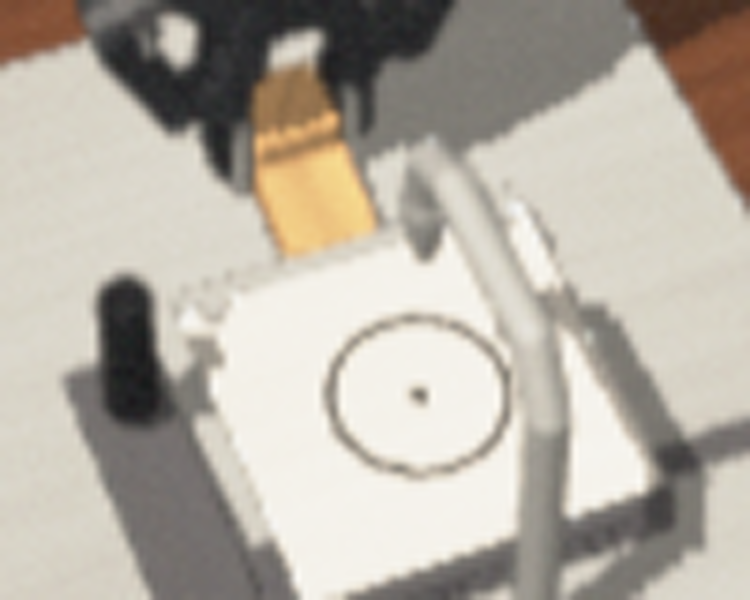

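Run:
```python
from q import *
step(-.0498,.0340);bot.dwell(.5);step(-.0498,.0340)
print(hand_in())
```

```text
[-49.8, 34.0, -50.32, -0.9, 34.24, -7.0, -1.75, 3.57, 30.72]
[-49.8, 34.0, -50.33, -0.9, 34.24, -5.99, -1.54, 2.85, 31.58]
the job is handed in; nothing more can be done
None
```

The job is handed in. The dot measured within about 1 mm of under the spout, and the wedge is held flat on the deck under the middle of the front edge. The lift is about 5 mm, worked out from how far the wedge went in rather than measured directly; the clock stood at about 32 s.

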